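# Read out a temperature logger

## Task

Read out the temperature logger parked in the cradle: push the cradle's spring ejector slide towards the mouth to the end of its travel so that the logger is pushed out, grip the logger and draw it right out of the cradle, then push its nose in under the lip of the contact reader until the sprung contact block behind the lip is pressed fully home. The reader has no latch, so finish while still holding the logger level and pressed home with the gripper, without ramming it, and leave the other things on the bench where they are.

Things in the scene. Friction and masses are not known exactly. Their poses are not given: they have to be found in the camera images.
- logger_centre (a point): centre of the loose logger: flat white stick 76 long x 26 wide x 14 mm thick, 40 to 90 g, window on top, ribbed sides at the tail, three brass contacts on the nose end. x axis runs from tail to nose, z up; the ends lie 38 mm from here. At the start it lies in the cradle, tail 4 mm inside the mouth. Grip it across its width within 30 mm of the tail
- logger_nose (a point): middle of the logger's nose end face (same axes as logger_centre)
- cradle_mouth (a point): centre of the open mouth of the fixed grey cradle, 27 mm above the bench; x axis points into the cradle (the logger comes out along -x), z up. Channel 29 mm wide, floor 20, roof underside 36, roof top 40 mm above the bench. Housing 40 mm wide, 100 mm long behind the mouth; foot plate 64 mm wide, 6 mm high, 3 mm out in front of the mouth and 9 mm out behind the housing
- ejector_knob (a point): centre of the black thumb knob of the ejector slide, 12 mm along x, 20 mm along y (on a 14 x 22 mm foot), from 40 to 57.5 mm above the bench, standing on the cradle's roof 85 mm behind the mouth at rest. It slides along the cradle's -x, towards the mouth, and carries a pusher that drives the logger out in front of it; nothing stands behind it
- ejector (a joint): travel of the ejector slide in m: 0 at rest, 0.040 fully pressed (stop). The spring needs about 2.5 N at first and 6 N at the end and returns the slide when it is let go; the logger stays out, its tail about 35 mm outside the mouth
- reader_mouth (a point): middle of the opening of the fixed white contact reader, at the lip, 31 mm above the bench; x axis points in (push direction), z up. Bay under the lip 29 mm wide, floor 24, roof 40 mm above the bench. Cheeks and lip flare out for 16 and 9 mm in front; the floor block ends 16 mm in front, so the logger's tail overhangs. Reader 92 mm wide, 66 mm high, 68 mm deep behind here
- contact_face (a point): middle of the front face of the sprung contact block in the bay, 31 mm above the bench, 24 mm behind the reader's mouth when free; the logger's nose end meets it flat. The reader's black foot plate, 92 mm wide and 7 mm high, ends 20 mm in front of the mouth
- contact_block (a joint): travel of the contact block in m: 0 free, 0.006 at its hard stop. The spring needs about 3 N to start and 8.5 N at the stop, and pushes the logger back out if it is let go. The bay is smooth plastic: the logger slides in it with little friction
- tape_roll: bystander: beige roll of masking tape, 96 mm across, 25 mm high; origin under its centre
- pen_marker: bystander: lying white marker with blue cap, 122 x 14 mm, along x; origin under its centre
- snips: bystander: blue-handled scissors, 199 mm long, lying flat
- plate_upper: bystander: clear 96-well plate 128 x 85 x 14 mm, on top of another one
- brown_bottle: bystander: brown reagent bottle, 48 mm across, 90 mm high; origin under its centre
- kitchen_timer: bystander: white bench timer 65 x 70 x 18 mm; origin under its centre
- tweezers: bystander: steel forceps 115 mm long, lying flat
There are look-alikes about, which are no part of the job. Leave any yellow look-alike of the part that bears cradle_mouth alone.

How it is judged (in metres and radians):
On the way, in this order (a step that is already met when the one before it is completed fails the run):
1. the ejector slide is pressed to the end of its travel and the logger stands at least 25 mm out of the cradle's mouth (value of joint ejector above 0.036 m and x of logger_centre in the frame of cradle_mouth below 0.013 m), for 0.05 s.
2. the logger is gripped and drawn right out of the cradle, its nose past the mouth, no longer touching the cradle (x of logger_centre in the frame of cradle_mouth below -0.038 m and contact force between logger and cradle below 0.05 N and contact force between logger and the fingers above 1 N), for 0.1 s.
At the end, for the whole second after the job is handed in: The logger's nose is under the reader's lip, square in the bay (within 7 degrees) and level, and the gripper still holds it and presses the contact block at least 4.5 mm of its 6 mm back with more than 5 N, at rest (value of joint contact_block above 0.0045 m and contact force between logger and contact_block above 5 N and x of logger_nose in the frame of reader_mouth above 0.026 m and horizontal distance between logger_nose and contact_face below 0.005 m and angle between the x axis of logger_centre and the x axis of reader_mouth, either way round below 0.12 rad and angle between logger_centre's own z axis and vertical below 0.12 rad and contact force between logger and the fingers above 2 N and linear speed of logger below 0.01 m/s); the arm keeps its last pose, push and grip.
It fails at once if the logger is rammed against the contact block (more than 45 N) (contact force between logger and contact_block above 45 N).
It fails at once if a bystander is moved more than 30 mm (distance of any of tape_roll, pen_marker, snips, plate_upper, brown_bottle, kitchen_timer, tweezers from where it was at the start of the episode above 0.03 m).
It also fails if it takes over 64 s, if anything falls off the work surface, if the arm or the gripper's body presses on something with over 40 N, if the wrist force passes 120 N, or if a joint passes its speed limit or range.

## Robot

A 6-joint arm with a two-finger parallel gripper is mounted at the origin on a cart in front of the work surface, level with it; the furniture and walls round the work are solid. World frame = base frame: x ahead of the robot, y to its left, z up, the work surface at z = 0. Lengths are in mm, angles in rad, forces in N, time in s.
With the tool pointing down it reaches from about 400 to 925 mm from the base axis. Payload 12.5 kg.
Tool frame: the origin (TCP) lies where the fingers leave the gripper's body, on its centre line; the fingertips stand 78 mm ahead of it and the grasp point (between the pads) lies 59 mm ahead of it (env.nose_length is the distance from the TCP to the fingertips, in mm); z points along the fingers, y is the line along which they close (so a half turn about z gives the same grasp; the last joint's range is limited). The gripper opens to 95 mm and grips with 3 to 60 N. Pads are 20 mm wide; open, the fingers measure 119 mm over their backs; the gripper's body (75 mm by 180 mm) begins 59 mm behind the grasp point.
Start: joints at [0.994, 0.491, 1.559, -0, 1.092, -0.106], TCP at [283.483, 557.024, 292.261] pointing down, gripper open.
Joint ranges: [-3.1, 3.1], [-0.84, 2.19], [0.05, 2.79], [-1.13, 4.28], [0.06, 2.93], [-2.69, 2.69]. Speed limits (rad/s): [2.22, 2.22, 2.79, 3.14, 3.14, 3.14].

## Interface

Orientations are given as [roll, pitch, yaw] about the fixed x, y, z axes, in that order (R = Rz(yaw) Ry(pitch) Rx(roll)).
In Python, from cell import env gives the robot as it stands. The module is installed in compiled form; this text tells all that it offers.
- The arm moves only by the tool send_rows, never from a script. Its argument "series" is text: rows parted by semicolons, each of 6 numbers parted by spaces: the shift along the tool's x, y, z as a fraction of full scale, then the turn, a rotation vector about the tool's x, y, z as a fraction of full scale. A call has 1 to 5 rows; each row shifts and turns the commanded pose from where the row before left it, along the tool's axes as they then stand; what a row does not reach is not made up. Full scale, the value 1, is 60 mm for a shift and 10 degrees for a turn. A row lasts 1/8 s, in which the tool goes at most 62.5 mm and 10.7 degrees, less where a joint would pass 70% of its speed; a pose out of reach is approached as far as the arm can. A call with a number of a shift or a turn outside -1 to 1 is refused whole. A call with a gripper value outside its range is refused whole. "fingers" is the opening, from 0 (shut) to 1 (fully open), set as the call begins (left out, the last holds). The fingers move at their own pace and stop on an object; the grip force is fixed at half the most. Time passes only in rows, so rows that do not move let the fingers close. It gives the time, the measured TCP pose, the force, the opening and the grip force at its end, in the units of the state.
- env.state(): the state, without advancing time (a new reading comes with each control period).
- env.read_camera(name): name is "side" or "top"; returns a dict with "color" (420x560x3 uint8, red, green, blue), "z_map" (420x560 float32, mm along the optical axis (not along the pixel's ray), 0 where there is no reading), "fovy" (degrees; the focal length in pixels is half the picture's height over the tangent of half this angle, whatever the lens; pixels are square), "cx", "cy" (the principal point, pixels), "distortion" ([k1, k2, p1, p2, k3] as OpenCV has them; the pictures are not rectified), "R" (3x3) and "t" (3): a world point X has camera coordinates R X + t. Camera axes: x right, y down, z forward; pixel columns grow to the right and rows downward; lengths in mm; the calibration is good to about 2 mm. A picture is of the moment at which its call begins.
- env.job_done(): hands the job in; it is judged then, once.
The state is a dict: "t": time; "joints": joint angles; "qvel": joint speeds; "tau": joint torques, N m; "eef_pos": TCP position; "tcp_rot": TCP orientation; "ft_force": force on the tool from outside, world axes, zero at the start; "moment": the same for the moment, N m; "opening": opening from 0.0 (shut) to 1.0 (fully open); "grip_force": force on a finger pad.
Only numpy, scipy, OpenCV 4.12 (cv2) and the standard library are available. Lean on these libraries where they do the work, as an engineer would, in place of code of your own. Each camera call takes 0.05 s, during which the arm holds its last target. There are 200 camera calls.

## Working session

There is one attempt and no reset: what is moved stays moved. The work goes in short steps, Python scripts to look and compute and a tool call to move; the robot and the scene stay as the last step left them, time stands still between calls to the robot, and variables do not carry over. Pictures are saved under pics/ and viewed, at most 10 in all, crops included, and the job is handed in when it is done.

Besides the shell and the picture viewer there is one more tool, called after "Call:" as name(argument=value, ...) on one line, values as JSON. send_rows: Moves the arm, as the interface text tells. Shift numbers are shares of 60 mm and turn numbers shares of 10 degrees, none past 1 either way. Its arguments: {"type":"object","properties":{"series":{"type":"string"},"fingers":{"type":"number"}},"required":["series"]}

```bash
mkdir -p pics; cat > h.py <<'E'
import numpy as np, cv2, pickle
from cell import env
def cap(n):
    c=env.read_camera(n); pickle.dump(c,open(f'pics/{n}.pkl','wb')); return c
def load(n): return pickle.load(open(f'pics/{n}.pkl','rb'))
def K(c):
    f=210/np.tan(np.radians(c['fovy'])/2); return np.array([[f,0,c['cx']],[0,f,c['cy']],[0,0,1.]])
def rays(c,uv):
    p=cv2.undistortPoints(np.array(uv,float).reshape(-1,1,2),K(c),np.array(c['distortion'],float)).reshape(-1,2)
    return np.c_[p,np.ones(len(p))]
def onz(c,uv,z):
    R=np.array(c['R']);t=np.array(c['t']); d=rays(c,uv)@R; o=-R.T@t
    return o+d*((z-o[2])/d[:,2])[:,None]
def dep(c,uv):
    uv=np.array(uv).reshape(-1,2);R=np.array(c['R']);t=np.array(c['t'])
    z=c['z_map'][uv[:,1].astype(int),uv[:,0].astype(int)]
    return (rays(c,uv)*z[:,None]-t)@R
def cloud(c):
    v,u=np.mgrid[:420,:560]; P=dep(c,np.c_[u.ravel(),v.ravel()]).reshape(420,560,3); P[c['z_map']<=0]=np.nan; return P
def proj(c,X):
    r,_=cv2.Rodrigues(np.array(c['R'])); return cv2.projectPoints(np.array(X,float).reshape(-1,1,3),r,np.array(c['t'],float),K(c),np.array(c['distortion'],float))[0].reshape(-1,2)
def save(c,name,box=None,s=1):
    im=c['color'][...,::-1]
    if box: im=im[box[1]:box[3],box[0]:box[2]]
    cv2.imwrite(f'pics/{name}.png',cv2.resize(im,None,fx=s,fy=s,interpolation=cv2.INTER_CUBIC))
E
python3 - <<'E'
from h import *
np.set_printoptions(precision=1,suppress=True)
for n in('top','side'):
    c=cap(n); save(c,n+'0',s=1.42); print(n,c['fovy'],-np.array(c['R']).T@c['t'],np.array(c['R'])[2])
print(env.state())
E
```

```text
top 43.423743934977665 [ 370.4   87.3 1515.9] [ 0.1 -0.  -1. ]
side 42.957766194447075 [ 354.6 1558.5 1169. ] [ 0.1 -0.8 -0.6]
{'t': 0.1, 'joints': array([ 1. ,  0.5,  1.6,  0. ,  1.1, -0.1]), 'qvel': array([-0., -0., -0.,  0., -0., -0.]), 'tau': array([  0. , -61.4, -25.9,   0.1,   0. ,  -0. ]), 'eef_pos': array([283.4, 556.9, 291.7]), 'tcp_rot': array([-3.1, -0. ,  2.7]), 'ft_force': array([ 0.3, -0.5,  1.1]), 'moment': array([ 0. , -0. ,  0.1]), 'grip_force': 0.0, 'opening': 0.9972775350953323}
```

View pics/top0.png

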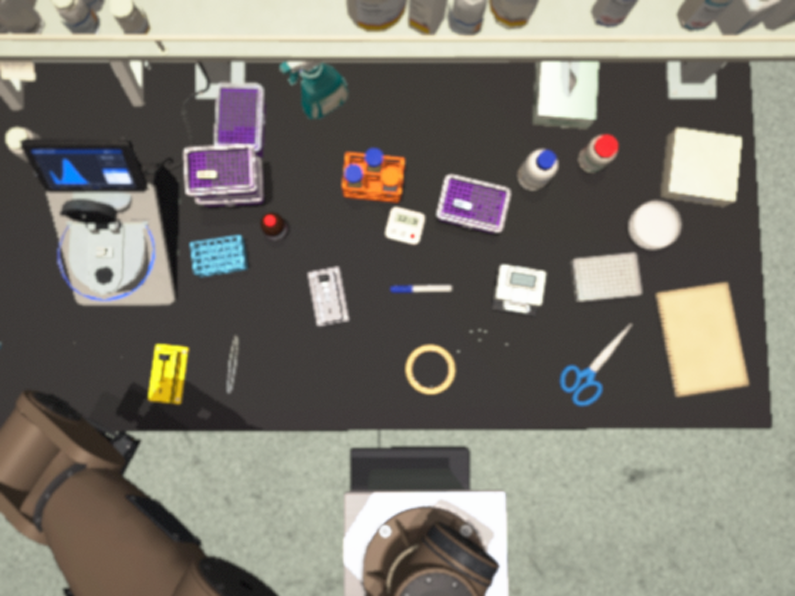

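View pics/side0.png

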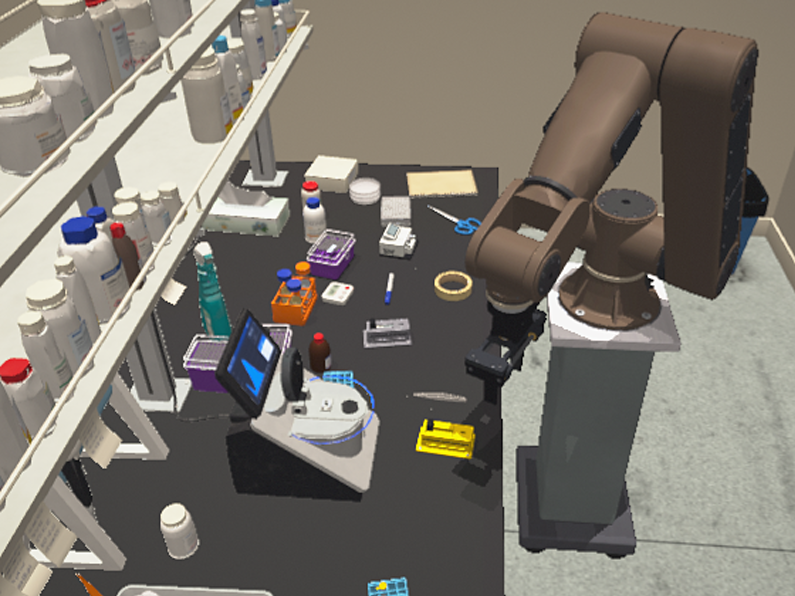

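The top view shows the grey cradle at about (327,296) and the yellow look-alike at (168,373). The white reader is at (521,288), and the white slab at (405,226) is the kitchen timer. The grey housing fits the cradle by colour. I'll confirm it and the reader in an enlarged crop.

```bash
python3 - <<'E'
from h import *
np.set_printoptions(precision=1,suppress=True)
t=load('top'); s=load('side')
a=cv2.resize(t['color'][175:240,205:255],None,fx=8,fy=8,interpolation=2); b=cv2.resize(t['color'][175:240,342:392],None,fx=8,fy=8,interpolation=2)
cv2.imwrite('pics/crop1.png',np.hstack([a,b])[...,::-1])
a=cv2.resize(s['color'][215:250,245:300],None,fx=7,fy=7,interpolation=2); b=cv2.resize(s['color'][150:185,258:313],None,fx=7,fy=7,interpolation=2)
cv2.imwrite('pics/crop2.png',np.hstack([a,b])[...,::-1])
P=cloud(t)
for z0,z1,box in((34,46,(205,175,255,240)),(46,70,(205,175,255,240)),(56,75,(342,175,392,240)),(5,12,(342,175,392,240)),(20,56,(342,175,392,240)),(4,10,(205,175,255,240))):
    x0,y0,x1,y1=box;Q=P[y0:y1,x0:x1].reshape(-1,3);Q=Q[(Q[:,2]>z0)&(Q[:,2]<z1)]
    if len(Q)>3:
        r=cv2.minAreaRect(Q[:,:2].astype(np.float32)); print(z0,z1,len(Q),np.median(Q,0),r,cv2.boxPoints(r).tolist())
E
```

```text
34 46 404 [533.1 191.2  40.9] ((538.5156860351562, 192.2993927001953), (99.55825805664062, 40.34159851074219), 10.571952819824219) [[485.88079833984375, 202.99481201171875], [493.28228759765625, 163.3380126953125], [591.1505737304688, 181.60397338867188], [583.7490844726562, 221.26077270507812]]
46 70 79 [567.1 196.3  48.8] ((538.1506958007812, 192.0791778564453), (99.1270523071289, 38.354164123535156), 10.392365455627441) [[485.9409484863281, 202.00099182128906], [492.8595275878906, 164.27601623535156], [590.3604736328125, 182.15736389160156], [583.44189453125, 219.88233947753906]]
56 75 269 [ 568.3 -192.9   62.1] ((567.8077392578125, -192.97286987304688), (64.26238250732422, 35.712486267089844), 81.76820373535156) [[545.5350341796875, -222.2163848876953], [580.8795166015625, -227.3296356201172], [590.0804443359375, -163.72935485839844], [554.7359619140625, -158.61610412597656]]
5 12 458 [ 517.  -194.5    6.6] ((544.20947265625, -199.91897583007812), (142.96604919433594, 187.0986328125), 88.68991088867188) [[449.05029296875, -269.24444580078125], [636.0999755859375, -273.52215576171875], [639.36865234375, -130.593505859375], [452.3189697265625, -126.3157958984375]]
20 56 653 [ 541.4 -183.2   46.9] ((550.15380859375, -190.09097290039062), (91.25366973876953, 85.31067657470703), 79.90210723876953) [[500.159423828125, -227.53224182128906], [584.1486206054688, -242.4898223876953], [600.148193359375, -152.6497039794922], [516.1589965820312, -137.69212341308594]]
4 10 719 [550.7 185.4   5.9] ((545.8751831054688, 195.58326721191406), (141.5885772705078, 185.93472290039062), 89.86412048339844) [[452.7402038574219, 125.00965118408203], [638.6743774414062, 124.5687026977539], [639.0101318359375, 266.1568908691406], [453.07598876953125, 266.59783935546875]]
```

View pics/crop1.png

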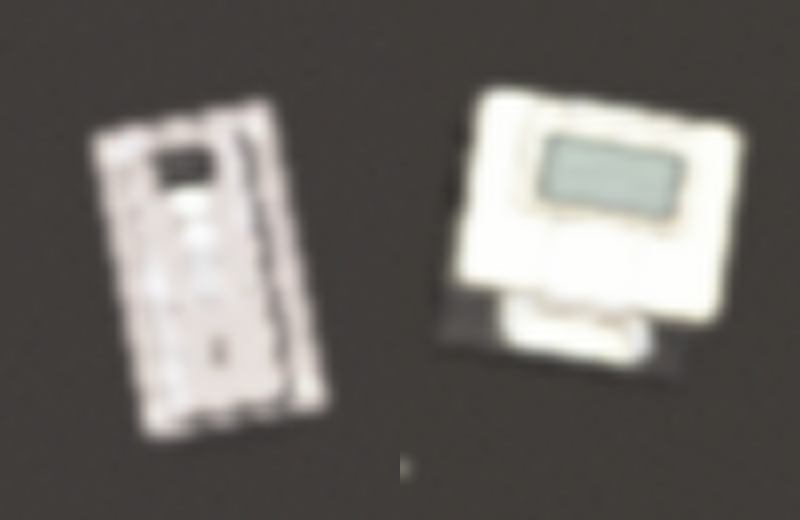

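View pics/crop2.png

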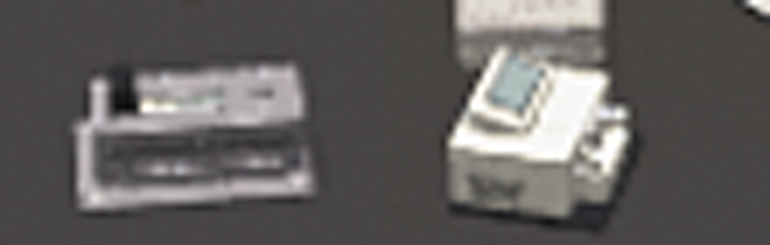

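The crops confirm both parts. In the left one, the grey cradle has its black knob at the far end (top crop about (185,165)), so the mouth faces the robot. In the right one, the reader's bay (white tongue at about (575,330)) also faces the robot. Next I'll refine both poses.

```bash
python3 - <<'E'
from h import *
np.set_printoptions(precision=1,suppress=True)
t=load('top'); s=load('side')
def prof(c,box,o,yaw,xr,yr):
    P=cloud(c);x0,y0,x1,y1=box;Q=P[y0:y1,x0:x1].reshape(-1,3);Q=Q[~np.isnan(Q[:,0])]
    a=np.radians(yaw);R=np.array([[np.cos(a),np.sin(a)],[-np.sin(a),np.cos(a)]])
    L=(Q[:,:2]-o)@R.T
    for lo in range(*xr):
        m=(L[:,0]>=lo)&(L[:,0]<lo+4); row=[]
        for y in range(*yr):
            k=m&(L[:,1]>=y)&(L[:,1]<y+8); row.append('%4.0f'%np.median(Q[k,2]) if k.any() else '  --')
        print(lo,' '.join(row))
print('reader'); prof(t,(330,165,400,245),np.array([550,-190]),-9,(-64,56,4),(-56,56,8))
print('cradle'); prof(t,(195,165,265,250),np.array([489.4,183.1]),10.5,(-12,120,6),(-36,36,8))
# knob black
im=t['color'].astype(int); m=np.zeros((420,560),np.uint8); m[190:200,222:234]=(im[190:200,222:234].max(2)<105)
n,l,st,ce=cv2.connectedComponentsWithStats(m); print(st,ce)
for i in range(1,n):
    print('knob',onz(t,ce[i],57.5), cv2.minAreaRect(onz(t,np.argwhere(l==i)[:,::-1],57.5)[:,:2].astype(np.float32)))
# bright masks
for nm,box,z,thr in(('reader',(340,172,395,242),50,150),('cradle',(203,175,258,242),40,120)):
    x0,y0,x1,y1=box; mm=(im[y0:y1,x0:x1].min(2)>thr).astype(np.uint8)
    cs,_=cv2.findContours(mm,0,1); k=max(cs,key=cv2.contourArea).reshape(-1,2)+[x0,y0]
    ap=cv2.approxPolyDP(cv2.convexHull(k.astype(np.int32)),1.5,True).reshape(-1,2); print(nm,ap.tolist()); print(onz(t,ap,z)[:,:2].tolist())
E
```

```text
reader
-64    0    2    3    3    1    3   -1    6   -0   -1    0   -3   -0    1
-60    2    3   -1   -0    2   -1    3    1   -0    4    2    1    2    4
-56    4    3    6    1   -0   -1    3    2    0    6    1    3   -2   -0
-52    3    5    5    3   -2    3    0    3    2    1    2   -1    3    0
-48    3    2    6    1    3    2    3    2    6    3    4    4   -1    2
-44    3    5   12    6   12   21   16   12   16   22   11    9   10   -0
-40    1    9    9   10   27   27   25   28   29   33   11    8    7    2
-36   -1   10   10   --   35   25   24   25   22   36   17    8    4    2
-32    4    8   11    9   43   44   48   46   39   31   10    7    9    2
-28   -1   16   32   37   43   50   46   44   46   38   24   15   10    0
-24    3   47   50   47   47   46   49   47   48   48   46   50   37    3
-20    3   47   47   48   49   50   47   48   50   47   52   49   29    1
-16    1   48   49   48   44   51   46   50   47   49   47   49   43    1
-12   -2   45   46   45   48   46   50   48   50   47   49   48   30    3
-8    6   45   46   48   49   47   48   45   51   47   49
[... 2257 characters left out ...]
 209.5]
 [227.8 195.5]]
knob [[571.6 196.4  57.5]] ((571.5191650390625, 197.39236450195312), (13.939774513244629, 8.43841552734375), 89.7902603149414)
reader [[353, 186], [383, 191], [381, 213], [372, 219], [355, 217], [349, 209]]
[[598.2250850889595, -154.9879343875853], [583.6847351928086, -239.26574544668722], [521.4515050683547, -231.84141499036582], [504.68491505324084, -206.12445215189996], [510.50798301948134, -158.6143234335294], [533.0956728991689, -142.28989000997325]]
cradle [[238, 188], [245, 225], [224, 229], [217, 192]]
[[595.211017472724, 169.17358725375348], [490.268822889321, 149.33114938184366], [479.3096303348592, 208.0726880964949], [584.0076284343595, 228.3454268041909]]
```

```bash
cat >> h.py <<'E'
from scipy.spatial.transform import Rotation as Ro
CR=np.array([489.4,183.1]); CY=10.5; RD=np.array([524.5,-185.5]); RY=-10.0
def loc(o,yaw,x,y=0):
    a=np.radians(yaw); return o+np.array([np.cos(a)*x-np.sin(a)*y,np.sin(a)*x+np.cos(a)*y])
def goal(xy,z,yaw):  # tip-down pose, TCP z; prints shift & turn in tool axes, in units
    s=env.state(); R=Ro.from_euler('xyz',s['tcp_rot']); G=Ro.from_euler('xyz',[np.pi,0,np.radians(yaw)])
    d=np.r_[xy,z]-s['eef_pos']
    print('t',round(s['t'],2),'pos',s['eef_pos'].round(1),'shift now',(R.inv().apply(d)/60).round(3),'after turn',(G.inv().apply(d)/60).round(3),'turn',(np.degrees((R.inv()*G).as_rotvec())/10).round(3),'F',s['ft_force'].round(1),'open',round(s['opening'],3),'grip',round(s['grip_force'],1))
E
python3 -c "
from h import *
goal(loc(CR,CY,112),200,CY+180)"
```

```text
t 0.1 pos [283.4 556.9 291.7] shift now [-7.368 -2.858  1.531] after turn [-4.107 -6.752  1.529] turn [-5.000e-03 -2.000e-03 -3.747e+00] F [ 0.3 -0.5  1.1] open 0.997 grip 0.0
```

Call:
send_rows(series="0 0 0 0 0 -0.9;0 0 0 0 0 -0.9;0 0 0 0 0 -0.9;0 0 0 0 0 -0.8", fingers=0)

```text
t: 0.6
eef_pos: [283.4, 556.9, 291.9]
tcp_rot: [-3.141, -0.0, -2.997]
ft_force: [0.4, 0.1, 0.5]
opening: 0.634
grip_force: 0.0
```

```bash
python3 -c "
from h import *
goal(loc(CR,CY,112),200,CY+180)"
```

```text
t 0.6 pos [283.4 556.9 291.9] shift now [-4.363 -6.589  1.533] after turn [-4.107 -6.752  1.531] turn [-0.003 -0.003 -0.22 ] F [0.4 0.1 0.5] open 0.634 grip 0.0
```

Call:
send_rows(series="-0.2 -0.9 0 0 0 -0.24;-0.4 -0.9 0 0 0 0;-0.4 -0.9 0 0 0 0;-0.4 -0.9 0 0 0 0;-0.4 -0.9 0 0 0 0")

```text
t: 1.23
eef_pos: [437.2, 308.5, 292.1]
tcp_rot: [-3.142, -0.0, -2.959]
ft_force: [0.9, 0.7, -0.2]
opening: 0.112
grip_force: 0.0
```

Call:
send_rows(series="-0.6 -0.75 0 0 0 0;-0.6 -0.75 0 0 0 0;-0.6 -0.75 0 0 0 0;-0.4 0 0.5 0 0 0;0 0 0.5 0 0 0")

```text
t: 1.85
eef_pos: [592.0, 200.5, 230.9]
tcp_rot: [3.141, 0.0, -2.961]
ft_force: [0.3, 0.0, -0.8]
opening: 0.004
grip_force: 0.0
```

```bash
python3 -c "
from h import *
goal(loc(CR,CY,112),123,CY+180)"
```

```text
t 1.85 pos [592.  200.5 230.9] shift now [-0.131  0.026  1.798] after turn [-0.132  0.026  1.798] turn [ 0.001  0.002 -0.017] F [ 0.3  0.  -0.8] open 0.004 grip 0.0
```

Call:
send_rows(series="-0.13 0.03 0 0 0 0;0 0 0.6 0 0 0;0 0 0.6 0 0 0;0 0 0.58 0 0 0;0 0 0 0 0 0")

```text
t: 2.48
eef_pos: [597.8, 204.7, 124.7]
tcp_rot: [-3.142, -0.003, -2.959]
ft_force: [-0.4, 0.3, 0.3]
opening: 0.006
grip_force: 0.0
```

```bash
python3 -c "
from h import *
goal(loc(CR,CY,112),124,CY+180)
c=cap('side'); save(c,'a',(215,190,320,260),7)"
```

```text
t 2.48 pos [597.8 204.7 124.7] shift now [-0.024 -0.025  0.011] after turn [-0.024 -0.025  0.011] turn [-0.    -0.015 -0.005] F [-0.4  0.3  0.3] open 0.006 grip 0.0
```

View pics/a.png

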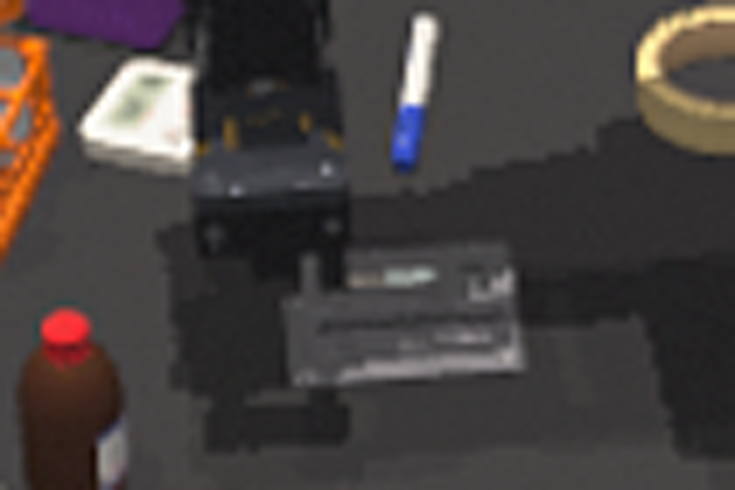

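The fingers stand just behind the cradle's knob end, at crop (270,265), and nothing is touching. Now I push.

Call:
send_rows(series="0.15 0 0 0 0 0;0.15 0 0 0 0 0;0.1 0 0 0 0 0;0.1 0 0 0 0 0;0 0 0 0 0 0")

```text
t: 3.15
eef_pos: [568.4, 199.0, 125.8]
tcp_rot: [3.141, 0.001, -2.96]
ft_force: [4.2, 0.9, 3.0]
opening: 0.003
grip_force: 1.9
```

Call:
send_rows(series="0.1 0 0 0 0 0;0.08 0 0 0 0 0;0.06 0 0 0 0 0;0.04 0 0 0 0 0;0 0 0 0 0 0")

```text
t: 3.78
eef_pos: [552.4, 196.1, 125.6]
tcp_rot: [3.142, 0.001, -2.96]
ft_force: [5.6, 1.6, 2.4]
opening: 0.009
grip_force: 2.6
```

Call:
send_rows(series="0.03 0 0 0 0 0;0.03 0 0 0 0 0;0 0 0 0 0 0")

```text
t: 4.15
eef_pos: [549.0, 195.4, 125.6]
tcp_rot: [3.142, 0.001, -2.96]
ft_force: [6.3, 1.1, 3.4]
opening: 0.002
grip_force: 2.8
```

Call:
send_rows(series="0.03 0 0 0 0 0;0 0 0 0 0 0")

```text
t: 4.4
eef_pos: [548.3, 195.2, 125.7]
tcp_rot: [3.141, 0.004, -2.96]
ft_force: [10.8, 1.1, -0.5]
opening: 0.005
grip_force: 5.5
```

Call:
send_rows(series="0.02 0 0 0 0 0;0 0 0 0 0 0")

```text
t: 4.65
eef_pos: [547.9, 195.1, 125.8]
tcp_rot: [3.141, 0.007, -2.96]
ft_force: [14.3, 3.2, -1.9]
opening: 0.006
grip_force: 7.4
```

```bash
python3 -c "
from h import *
goal(loc(CR,CY,60),124,CY+180)
c=cap('side'); save(c,'b',(225,190,330,260),7)"
```

```text
t 4.65 pos [547.9 195.1 125.8] shift now [-0.005 -0.02   0.03 ] after turn [-0.005 -0.02   0.03 ] turn [ 0.001  0.037 -0.009] F [14.3  3.2 -1.9] open 0.006 grip 7.4
```

View pics/b.png

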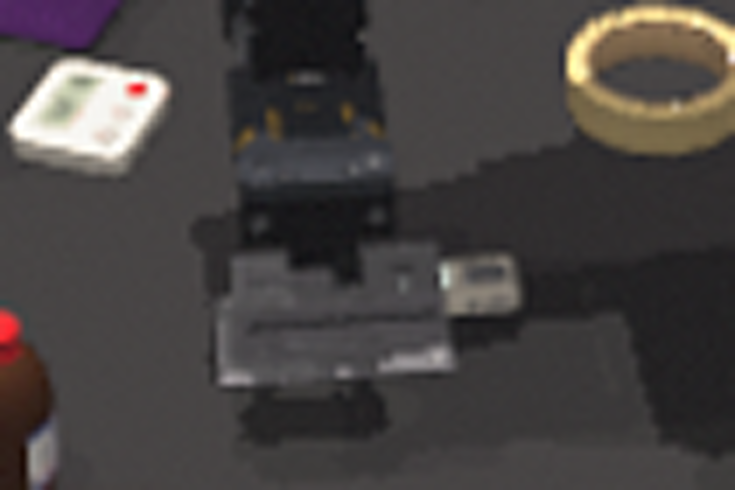

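The logger is out: its tail shows about 35 mm beyond the mouth, at crop (480,285). I back off, lift and open the fingers.

Call:
send_rows(series="-0.2 0 0 0 0 0;-0.4 0 0 0 0 0;-0.4 0 -0.3 0 0 0;0 0 -0.8 0 0 0;0 0 -0.8 0 0 0", fingers=0)

```text
t: 5.32
eef_pos: [603.7, 205.4, 239.4]
tcp_rot: [-3.141, -0.005, -2.96]
ft_force: [0.6, 0.2, -0.4]
opening: 0.005
grip_force: 0.0
```

Call:
send_rows(series="0.8 0 -0.3 0 0 0;0.9 0 0 0 0 0;0.9 0 0 0 0 0;0.2 0 0 0 0 0;0 0 0 0 0 0", fingers=0.7)

```text
t: 5.95
eef_pos: [439.2, 175.3, 257.5]
tcp_rot: [3.142, -0.001, -2.959]
ft_force: [0.4, -0.1, -0.0]
opening: 0.47
grip_force: 0.0
```

```bash
python3 - <<'E'
from h import *
np.set_printoptions(precision=1,suppress=True)
goal(loc(CR,CY,-22),86,CY+180)
c=cap('side'); im=c['color'].astype(int)
uv=proj(c,[np.r_[loc(CR,CY,x,y),34] for x in(-35,0) for y in(-13,13)]); print(uv)
x0,y0=int(uv[:,0].min()-8),int(uv[:,1].min()-8)
save(c,'c',(x0-50,y0-25,x0+55,y0+45),7); print(x0-50,y0-25)
E
```

```text
t 5.95 pos [439.2 175.3 257.5] shift now [-0.5 -0.   2.9] after turn [-0.5 -0.   2.9] turn [ 0. -0. -0.] F [ 0.4 -0.1 -0. ] open 0.47 grip 0.0
[[297.2 226. ]
 [298.1 230.9]
 [286.9 226.8]
 [287.6 231.7]]
228 193
```

View pics/c.png

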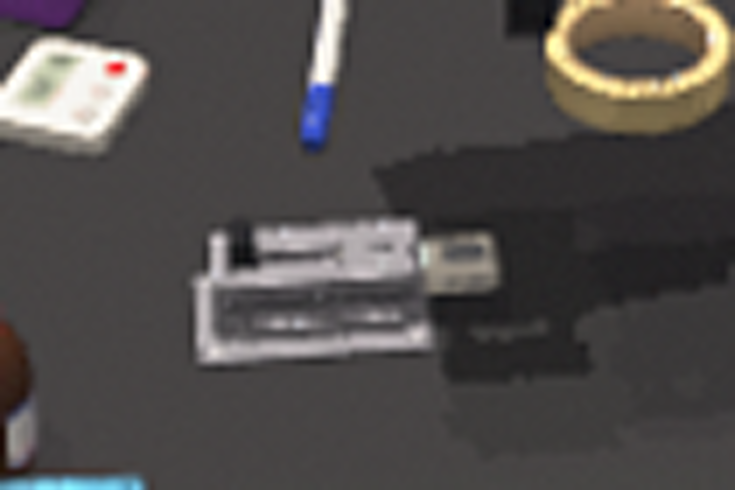

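The slide has returned and the logger stays out, at crop (460,260), within 1 px of the predicted spot. Now I descend and grip.

Call:
send_rows(series="-0.5 0 0.2 0 0 0;0 0 0.8 0 0 0;0 0 0.8 0 0 0;0 0 0.7 0 0 0;0 0 0.4 0 0 0")

```text
t: 6.62
eef_pos: [469.5, 180.7, 80.6]
tcp_rot: [-3.142, -0.003, -2.96]
ft_force: [0.3, -0.4, 0.4]
opening: 0.701
grip_force: 0.0
```

```bash
python3 -c "
from h import *
goal(loc(CR,CY,-22),86,CY+180)"
```

```text
t 6.62 pos [469.5 180.7  80.6] shift now [ 0.033 -0.021 -0.09 ] after turn [ 0.033 -0.021 -0.091] turn [-0.    -0.015 -0.009] F [ 0.3 -0.4  0.4] open 0.701 grip 0.0
```

Call:
send_rows(series="0 0 0 0 0 0;0 0 0 0 0 0;0 0 0 0 0 0;0 0 0 0 0 0;0 0 0 0 0 0", fingers=0.1)

```text
t: 7.25
eef_pos: [469.0, 180.8, 84.0]
tcp_rot: [3.141, 0.001, -2.96]
ft_force: [-0.2, 0.3, 3.6]
opening: 0.273
grip_force: 30.0
```

Call:
send_rows(series="0.1 0 -0.01 0 0 0;0.3 0 0 0 0 0;0.3 0 0 0 0 0;0.3 0 0 0 0 0;0.2 0 0 0 0 0")

```text
t: 7.88
eef_pos: [396.9, 167.5, 84.1]
tcp_rot: [3.142, -0.0, -2.96]
ft_force: [-0.6, 0.3, -0.8]
opening: 0.273
grip_force: 30.0
```

Call:
send_rows(series="0 0 0 0 0 0;0 0 -0.3 0 0 0;0 0 -0.8 0 0 0;0 0 -0.8 0 0 0;0 0 0 0 0 0")

```text
t: 8.5
eef_pos: [399.4, 168.0, 200.8]
tcp_rot: [3.141, 0.007, -2.96]
ft_force: [0.3, -0.0, -2.0]
opening: 0.272
grip_force: 30.0
```

```bash
python3 - <<'E'
from h import *
goal(loc(RD,RY,-65),198,RY+180)
c=cap('side'); u=proj(c,[env.state()['eef_pos']-[0,0,59]])[0].astype(int); print(u)
save(c,'d',(u[0]-50,u[1]-35,u[0]+50,u[1]+35),7)
E
```

```text
t 8.5 pos [399.4 168.  200.8] shift now [ 0.031 -5.794  0.044] after turn [-1.994 -5.44   0.047] turn [0.01  0.037 2.043] F [ 0.3 -0.  -2. ] open 0.272 grip 30.0
[315 202]
```

View pics/d.png

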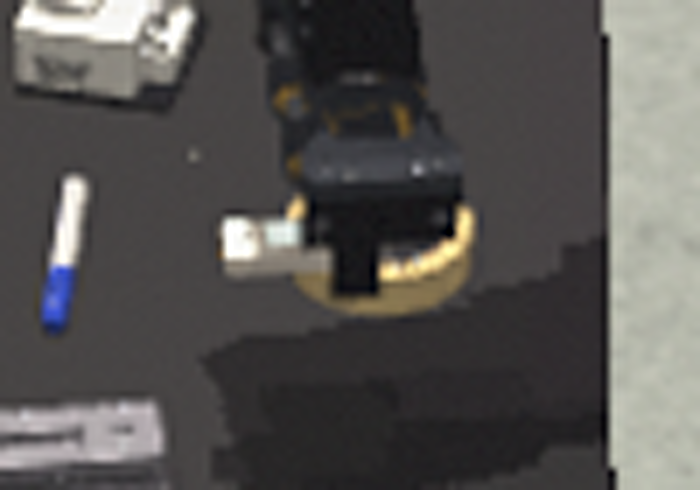

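The logger is held level and clear of the cradle; its nose is at crop (230,245). I'll refine the reader pose by depth from the first top view, then go there.

```bash
python3 - <<'E'
from h import *
np.set_printoptions(precision=1,suppress=True)
for n in('top','side'):
    t=load('top') if n=='top' else pickle.load(open('pics/side.pkl','rb'))
    P=cloud(t).reshape(-1,3); Q=P[(abs(P[:,0]-560)<75)&(abs(P[:,1]+190)<75)&(P[:,2]>40)&(P[:,2]<75)]
    for yaw in(-9,-10,-11):
        a=np.radians(yaw); L=(Q[:,:2]-RD)@np.array([[np.cos(a),-np.sin(a)],[np.sin(a),np.cos(a)]])
        b=L[L[:,0]>4]; # strip edges
        lo=[];hi=[]
        for x in range(4,66,4):
            k=b[(b[:,0]>=x)&(b[:,0]<x+4),1]
            if len(k)>5: lo.append(k.min());hi.append(k.max())
        lp=L[(L[:,0]<-2)]
        print(n,yaw,'lo',np.median(lo),'hi',np.median(hi),'slopes',np.polyfit(range(len(lo)),lo,1)[0]/4,np.polyfit(range(len(hi)),hi,1)[0]/4,'x',np.percentile(L[:,0],[.5,99.5]),'lip y',np.percentile(lp[:,1],[2,98]) if len(lp)>4 else None)
E
```

```text
top -9 lo -44.280338575941315 hi 43.525780802442085 slopes -0.006128535518793959 0.006059422870893055 x [-6.3 68.4] lip y [-19.2  24. ]
top -10 lo -43.48693441685354 hi 44.191661867430525 slopes 0.006945089528999038 -0.0073526093656135025 x [-6.4 68.3] lip y [-19.3  23.9]
top -11 lo -42.372667150591326 hi 44.38370168710316 slopes 0.014659901541215417 0.007953271082530166 x [-6.5 68.3] lip y [-19.4  23.7]
side -9 lo -37.39415388910923 hi 45.17371597252996 slopes 0.29758260556631105 0.034326895519557414 x [-5.5 66.2] lip y [-28.9  19.7]
side -10 lo -32.74486358207794 hi 46.11146577702495 slopes 0.22291170793268852 0.03503611730336846 x [-5.5 65.5] lip y [-4.3 19.8]
side -11 lo -37.118671531170065 hi 46.44828998393669 slopes 0.30679536868881485 0.02690874413707691 x [-5.5 64.7] lip y [-4.3 19.8]
```

Call:
send_rows(series="0 -0.9 0 0 0 0.5;0 -0.9 0 0 0 0.5;0 -0.9 0 0 0 0.5;0 -0.9 0 0 0 0.5;0 -0.5 0 0 0 0")

```text
t: 9.18
eef_pos: [403.6, -78.8, 196.7]
tcp_rot: [3.141, -0.002, 2.971]
ft_force: [1.1, -0.3, -0.1]
opening: 0.268
grip_force: 30.0
```

```bash
python3 -c "
from h import *
goal(loc(RD,RY,-85),120,RY+180)"
```

```text
t 9.18 pos [403.6 -78.8 196.7] shift now [-0.873 -1.406  1.276] after turn [-0.876 -1.401  1.278] turn [ 0.002 -0.011  0.024] F [ 1.1 -0.3 -0.1] open 0.268 grip 30.0
```

Call:
send_rows(series="-0.3 -0.7 0 0 0 0.02;-0.33 -0.7 0 0 0 0;0 0 0.6 0 0 0;0 0 0.6 0 0 0;0 0 0.4 0 0 0")

```text
t: 9.8
eef_pos: [426.4, -165.7, 99.2]
tcp_rot: [3.14, -0.003, 2.97]
ft_force: [1.2, -0.2, -1.0]
opening: 0.269
grip_force: 30.0
```

Call:
send_rows(series="0 0 0 0 0 0")

```text
t: 9.93
eef_pos: [426.3, -165.4, 99.7]
tcp_rot: [3.14, -0.005, 2.971]
ft_force: [-0.8, -0.8, 0.4]
opening: 0.272
grip_force: 30.0
```

```bash
python3 - <<'E'
from h import *
goal(loc(RD,RY,-85),89,RY+180)
c=cap('side');save(c,'e',(250,135,340,200),8); t=cap('top')
t2=cv2.resize(t['color'][185:250,330:420],None,fx=8,fy=8,interpolation=2); cv2.imwrite('pics/e2.png',t2[...,::-1])
E
```

```text
t 9.93 pos [ 426.3 -165.4   99.7] shift now [-0.254 -0.046  0.176] after turn [-0.253 -0.045  0.178] turn [ 0.01  -0.028  0.021] F [-0.8 -0.8  0.4] open 0.272 grip 30.0
```

View pics/e.png

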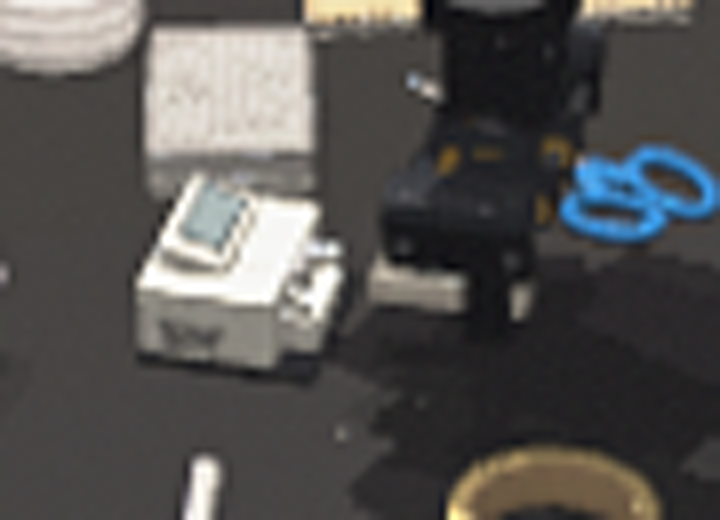

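The logger is level in the gripper, with its nose at crop (375,285), lined up with the reader bay at about (315,290). I lower it and feed it in.

Call:
send_rows(series="0 -0.045 0.18 0 0 0.02;-0.15 0 0 0 0 0;-0.15 0 0 0 0 0;-0.1 0 0 0 0 0;0 0 0 0 0 0")

```text
t: 10.65
eef_pos: [450.8, -172.6, 91.3]
tcp_rot: [-3.141, 0.001, 2.968]
ft_force: [0.2, 0.9, -0.9]
opening: 0.272
grip_force: 30.0
```

```bash
python3 -c "
from h import *
goal(loc(RD,RY,-32),89,RY+180)"
```

```text
t 10.65 pos [ 450.8 -172.6   91.3] shift now [-0.714  0.001  0.04 ] after turn [-0.714  0.002  0.039] turn [-0.001  0.004  0.005] F [ 0.2  0.9 -0.9] open 0.272 grip 30.0
```

Call:
send_rows(series="-0.08 0 0.035 0 0 0;-0.1 0 0 0 0 0;-0.1 0 0 0 0 0;-0.1 0 0 0 0 0;0 0 0 0 0 0")

```text
t: 11.28
eef_pos: [473.1, -176.6, 89.1]
tcp_rot: [-3.142, 0.0, 2.968]
ft_force: [-0.4, -0.0, -0.3]
opening: 0.269
grip_force: 30.0
```

Call:
send_rows(series="-0.06 0 0 0 0 0;-0.06 0 0 0 0 0;-0.06 0 0 0 0 0;0 0 0 0 0 0")

```text
t: 11.78
eef_pos: [483.6, -178.4, 89.1]
tcp_rot: [3.142, 0.0, 2.968]
ft_force: [-0.1, 0.7, -1.6]
opening: 0.274
grip_force: 30.0
```

```bash
python3 -c "
from h import *
goal(loc(RD,RY,-32),89,RY+180)"
```

```text
t 11.78 pos [ 483.6 -178.4   89.1] shift now [-0.158  0.003  0.002] after turn [-0.158  0.003  0.002] turn [0.    0.002 0.003] F [-0.1  0.7 -1.6] open 0.274 grip 30.0
```

Call:
send_rows(series="-0.035 0 0 0 0 0;-0.035 0 0 0 0 0;0 0 0 0 0 0")

```text
t: 12.15
eef_pos: [487.6, -179.2, 89.1]
tcp_rot: [3.142, 0.0, 2.968]
ft_force: [0.2, -0.6, 0.1]
opening: 0.268
grip_force: 30.0
```

Call:
send_rows(series="-0.03 0 0 0 0 0;0 0 0 0 0 0;0 0 0 0 0 0")

```text
t: 12.52
eef_pos: [489.0, -179.3, 89.0]
tcp_rot: [3.141, -0.001, 2.968]
ft_force: [-1.4, -0.3, -1.5]
opening: 0.27
grip_force: 30.0
```

Call:
send_rows(series="-0.03 0 0 0 0 0;0 0 0 0 0 0;0 0 0 0 0 0")

```text
t: 12.9
eef_pos: [490.8, -179.6, 89.0]
tcp_rot: [3.141, -0.001, 2.968]
ft_force: [-5.6, 0.6, -1.3]
opening: 0.27
grip_force: 30.0
```

Call:
send_rows(series="-0.03 0 0 0 0 0;0 0 0 0 0 0;0 0 0 0 0 0")

```text
t: 13.28
eef_pos: [492.4, -179.9, 89.0]
tcp_rot: [3.141, -0.001, 2.968]
ft_force: [-4.6, 0.7, -0.6]
opening: 0.273
grip_force: 30.0
```

Call:
send_rows(series="-0.03 0 0 0 0 0;0 0 0 0 0 0;0 0 0 0 0 0")

```text
t: 13.65
eef_pos: [493.9, -180.1, 88.9]
tcp_rot: [3.141, -0.002, 2.968]
ft_force: [-6.7, 1.1, -0.3]
opening: 0.271
grip_force: 30.0
```

Call:
send_rows(series="-0.02 0 0 0 0 0;0 0 0 0 0 0;0 0 0 0 0 0")

```text
t: 14.02
eef_pos: [494.9, -180.2, 88.8]
tcp_rot: [3.141, -0.003, 2.968]
ft_force: [-6.7, 0.6, 0.6]
opening: 0.274
grip_force: 30.0
```

Call:
send_rows(series="-0.015 0 0 0 0 0;0 0 0 0 0 0;0 0 0 0 0 0")

```text
t: 14.4
eef_pos: [495.4, -180.2, 88.8]
tcp_rot: [3.141, -0.004, 2.968]
ft_force: [-10.1, 1.5, 0.6]
opening: 0.273
grip_force: 30.0
```

Call:
send_rows(series="-0.015 0 0 0 0 0;0 0 0 0 0 0;0 0 0 0 0 0;0 0 0 0 0 0")

```text
t: 14.9
eef_pos: [495.6, -180.2, 88.6]
tcp_rot: [3.14, -0.005, 2.968]
ft_force: [-12.3, 0.8, -0.4]
opening: 0.272
grip_force: 30.0
```

```bash
python3 - <<'E'
from h import *
goal(loc(RD,RY,-32),89,RY+180)
c=cap('side');save(c,'f',(250,135,340,200),8)
print(env.state()['ft_force'],env.state()['eef_pos'])
E
```

```text
t 14.9 pos [ 495.6 -180.2   88.6] shift now [ 0.044 -0.004 -0.007] after turn [ 0.044 -0.004 -0.007] turn [ 0.008 -0.031  0.004] F [-12.3   0.8  -0.4] open 0.272 grip 30.0
[-14.16793978   2.02047152   0.2647933 ] [ 495.63460699 -180.17911803   88.57971091]
```

View pics/f.png

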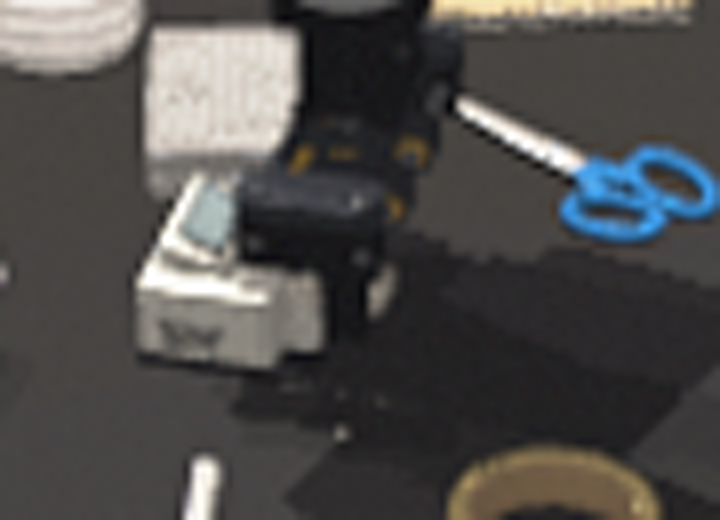

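The logger is in the reader and held: its tail shows behind the finger at crop (380,290). Motion has stalled at about 13 N after roughly 7 mm of rising force, so the contact block is at its stop. I hand the job in.

```bash
python3 -c "
from cell import env
print(env.job_done())"
```

```text
the job is handed in; nothing more can be done
None
```

I handed the job in with the logger still gripped, nose in the reader and level, pressing the contact block against its stop with about 13 N at 14.9 s. No verdict came back, and I saw no bystander moved in the views I took.

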